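# Oil the hinge bushings and hold the hinge pin through both

## Robot

A 6-joint arm with a two-finger parallel gripper is mounted at the origin on the work surface. World frame = base frame: x ahead of the robot, y to its left, z up, the work surface at z = 0. Lengths are in m, angles in degrees, forces in N, time in s.
With the tool pointing down it reaches from about 0.25 to 0.725 m from the base axis. Payload 9.7 kg.
Tool frame: the origin (TCP) lies between the finger pads; the fingertips stand 19 mm ahead of it and the grasp point (between the pads) is the TCP; x points along the fingers, y is the direction in which the jaws open and shut, and the axes are right-handed (so a half turn about x gives the same grasp; the last joint's range is limited). The gripper opens to 85 mm and grips with 20 to 120 N. Pads are 22 mm wide; open, the fingers measure 114 mm over their backs; the gripper's body (76 mm by 85 mm) begins 54 mm behind the grasp point. The pads swing forward as they close: fully open they stand 13 mm farther back than shut.
Start: joints at [66.75, 4.979, 10.078, 95.1, 0, 90], TCP at [0.217, 0.505, 0.25] pointing down, gripper open.
Joint ranges: [-179.16, 179.16], [-48.56, 103.87], [-65.8, 70.77], [-126.05, 130.52], [-82.76, 87.17], [-180, 180]. Speed limits (degrees/s): [127.2, 127.2, 147.25, 180, 180, 180].

## Interface

Orientations are given as [roll, pitch, yaw] about the fixed x, y, z axes, in that order (R = Rz(yaw) Ry(pitch) Rx(roll)).
In Python, from workcell import bot gives the robot as it stands. The module is installed in compiled form; this text tells all that it offers.
- The arm moves only by the shell command python3 -m handwheel 'ROWS' [FORCE]. ROWS is JSON, a list of rows, each a list of 7 numbers: the turn, a rotation vector about the tool's x, y, z in degrees, then the shift along the tool's x, y, z in m, then the closure, from -1 (fully open) to 1 (shut), so that 0 is half open. In form: [[ax, ay, az, dx, dy, dz, fingers], ...]. A call has 1 to 20 rows; each row is the pose to reach, as a shift and turn from the pose commanded when the call began, along the tool's axes at that moment; what a row does not reach only later rows make up. A row lasts 1/8 s, in which the tool goes at most 62.5 mm and 10.7 degrees, less where a joint would pass 70% of its speed; a pose out of reach is approached as far as the arm can. A call with a gripper value outside its range is refused whole. The fingers move at their own pace and stop on an object; FORCE is the grip in N (left out, the last holds). Time passes only in rows, so rows that repeat a pose let the fingers close. It gives the time, the measured TCP pose, the force and the opening at its end, in the units of the state.
- bot.get_obs(): the state, without advancing time (a new reading comes with each control period).
- bot.camera(name): name is "scene" or "top" or "wrist"; returns a dict with "frame" (384x512x3 uint8, red, green, blue), "fx", "fy", "cx", "cy" (pixels), "R" (3x3) and "t" (3): a world point X has camera coordinates R X + t; the wrist camera has in their place "tool_from_camera" (4x4, takes a point from camera to tool coordinates, whose origin is the TCP and whose axes are the tool frame's). Camera axes: x right, y down, z forward; pixel columns grow to the right and rows downward; lengths in m; the calibration is good to about 2 mm. A picture is of the moment at which its call begins: read the wrist's pose just before it. There is no depth.
- bot.job_done(): hands the job in, once; it reports no verdict.
Trained networks look in a picture, given as the dict that the camera call returned (one of the last four; its "shot" number tells which), for a name from the list of things; names that differ only in an ending like _2 or _b are one class to them, and where a whole thing is asked for, a point or a joint stands for the part that bears it (a point fixed in the world has none). Each returns a list of dicts, best first, with "conf" (0 to 1); they miss things now and then, are a little off and sometimes report something else, mostly with a low value. They report only what shows in the picture. A call takes as long as a camera call. They do not tell look-alikes from the thing itself.
- bot.look_for(name, picture): "bbox" ([left, top, width, height] as shares, 0 to 1, of the picture: columns of its width, rows of its height, round what is visible of it).
- bot.tip_of(name, picture): "centre" ([column, row] as shares, 0 to 1, of the picture: columns of its width, rows of its height: a listed point, or the origin of a listed thing).
The state is a dict: "time": time; "q": joint angles; "qd": joint speeds; "joint_efforts": joint torques, N m; "ee_pos": TCP position; "tcp_rot": TCP orientation; "wrist_force": force on the tool from outside, world axes, zero at the start; "torque": the same for the moment, N m; "opening": finger opening in m.
Only numpy, scipy, OpenCV 4.12 (cv2) and the standard library are available. Lean on these libraries where they do the work, as an engineer would, in place of code of your own. Each camera call takes 0.05 s, during which the arm holds its last target.

## Task

Oil the hinge bracket and get its pin in place: pick up the spray can and, keeping it upright, point the tip of its straw down into the mouth of the upper bushing from a few centimetres away, hold it steady there for a full second, then stand the can back upright on the bench. Then draw the long, cylinder-headed hinge pin from the wooden block and thread it straight down through the upper and then the lower bushing. Finish while still holding the pin, at rest, with its tip sticking out below the lower bushing and its head still clear above the upper one, so that a retaining ring can be fitted; do not let go, and leave the short pin, the copper fittings and the wrench alone.

Things in the scene. Friction and masses are not known exactly. Their poses are not given: they have to be found in the camera images.
- bracket: Fixed hinge bracket: base 100 x 130 x 8 mm, upright cheek on its -y side (46 to 58 mm from the bore axis, top 111 mm high), two level grey arms 60 mm wide, reaching 22 mm past the axis. Each arm has a brass bushing, outside 24, bore 16.4, length 18 mm, both on one upright line. Upper: z = 95 to 113 mm; lower: z = 45 to 63 mm. Origin on that line at bench level, z up.
- upper_mouth (a point): Centre of the upper rim of the upper bushing, on the bore axis, 113 mm above the bench; axes as the bracket.
- lower_exit (a point): Centre of the lower rim of the lower bushing, on the bore axis, 45 mm above the bench; axes as the bracket.
- can: White and blue spray can, upright, loose, about 160 g: 45 mm across, straight side up to 125 mm, red nozzle cap 24 mm wide up to 160 mm. A stiff 4 mm straw leaves the cap in the can's +x, sloping down 35 degrees. Origin: centre of the underside; z up. Grip the body from above, fingers closing along the can's y (across the straw), about 110 mm above its base.
- straw_tip (a point): Free end of the straw, 82 mm in +x of the can's axis and 101 mm above the can's base. Its x axis is the spray direction, along the straw: 35 degrees down from the can's +x.
- block: Wooden pin block, 60 x 160 x 50 mm, fixed. Origin: centre of its underside. Two upright holes, 16 mm wide and 40 mm deep, at y = -45 and +45 mm; either pin may stand in either hole, 10 mm above the bench.
- pin: Steel hinge pin, loose, about 150 g, standing in the block with 1 mm play a side: shank 14 mm across, 100 mm long, tip tapered over 6 mm; ribbed cylindrical head 22 mm across, 30 mm tall (100 to 130 mm from the tip). Origin: centre of the tip's end; z runs up the pin to the head.
- pin_tip (a point): The tip end of the hinge pin, on its axis (the pin's origin).
- short_pin: Short steel pin in the other hole of the block, shank 14 x 62 mm with a 26 mm ball head, top at about 93 mm above the bench. Leave it alone. Origin: its tip.
- coupling: Copper pipe coupling, an upright tube 32 mm across and 36 mm tall. Leave it alone. Origin: centre of its underside.
- end_cap: Stepped copper end cap, 36 mm across and 45 mm tall. Leave it alone. Origin: centre of its underside.
- wrench: Steel wrench lying on the bench. Leave it alone. Origin: centre of its underside.
Things that resemble listed ones, but are neither listed nor needed, are in the scene too. What is shaped like the pin but blue or turquoise is not meant. Leave any turquoise look-alike of the bracket alone.

How it is judged:
By the outcome, as a careful person would: the job done as asked, in the order asked, and still so for the second after the job is handed in, while the arm keeps its last pose, push and grip.
It also fails if it takes over 72 s, if anything falls off the work surface, if the arm or the gripper's body presses on something with over 40 N, if the wrist force passes 120 N, or if a joint passes its speed limit or range.

## Working session

There is one attempt and no reset: what is moved stays moved. The work goes in short steps, Python scripts to look and compute and a shell command to move; the robot and the scene stay as the last step left them, time stands still between calls to the robot, and variables do not carry over. Pictures are saved under pics/ and viewed, and the job is handed in when it is done.

```bash
mkdir -p pics; ls
cat > h.py <<'E'
import numpy as np, cv2, json
from workcell import bot
from scipy.spatial.transform import Rotation as Rn
def save(p,name): cv2.imwrite('pics/'+name,cv2.cvtColor(p['frame'],cv2.COLOR_RGB2BGR))
def ray(p,uv,obs=None):
    d=np.array([(uv[0]-p['cx'])/p['fx'],(uv[1]-p['cy'])/p['fy'],1.])
    if 'R' in p:
        R=np.array(p['R']);t=np.array(p['t']);return -R.T@t,R.T@d
    T=np.array(p['tool_from_camera']);W=Rn.from_euler('xyz',obs['tcp_rot'],degrees=True).as_matrix()
    return np.array(obs['ee_pos'])+W@T[:3,3],W@(T[:3,:3]@d)
def atz(p,uv,z,obs=None):
    o,d=ray(p,uv,obs);return o+d*(z-o[2])/d[2]
def proj(p,X,obs=None):
    X=np.array(X,float)
    if 'R' in p: c=np.array(p['R'])@X+np.array(p['t'])
    else:
        T=np.array(p['tool_from_camera']);W=Rn.from_euler('xyz',obs['tcp_rot'],degrees=True).as_matrix()
        c=T[:3,:3].T@(W.T@(X-np.array(obs['ee_pos']))-T[:3,3])
    return np.array([p['fx']*c[0]/c[2]+p['cx'],p['fy']*c[1]/c[2]+p['cy']])
def tri(rays):
    A=np.zeros((3,3));b=np.zeros(3)
    for o,d in rays:
        d=d/np.linalg.norm(d);P=np.eye(3)-np.outer(d,d);A+=P;b+=P@o
    X=np.linalg.solve(A,b);return X,[np.linalg.norm((np.eye(3)-np.outer(d,d)/(d@d))@(X-o)) for o,d in rays]
E
python3 - <<'E'
from h import *
o=bot.get_obs();print(o)
np.set_printoptions(precision=4,suppress=True)
for n in ['scene','top','wrist']:
    p=bot.camera(n);save(p,n+'0.png')
    print(n,p['fx'],p['cx'],p['cy'],p.get('t'), p.get('R'),p.get('tool_from_camera'))
    for k in ['bracket','upper_mouth','lower_exit','can','straw_tip','block','pin','pin_tip','short_pin']:
        try: L=[(np.round(np.array(d['centre'])*[512,384],1).tolist(),round(d['conf'],2)) for d in bot.tip_of(k,p)]
        except Exception as e: L=e
        try: B=[(np.round(np.array(d['bbox'])*[512,384,512,384]).tolist(),round(d['conf'],2)) for d in bot.look_for(k,p)]
        except Exception as e: B=e
        print(k,L,B)
print(bot.get_obs()['time'])
E
```

```text
pics
{'time': 0.0, 'q': array([ 6.67488478e+01,  5.01282723e+00,  1.00350646e+01,  9.50980722e+01,
       -1.99042719e-03,  8.99995033e+01]), 'qd': array([-0.04497614, -0.02673342, -0.10434461,  0.02103125, -0.01181079,
        0.03494667]), 'joint_efforts': array([-1.37311476e-03, -5.20390999e+01,  4.64795673e+01,  1.65329967e-02,
        6.44509214e-05,  6.40984268e-06]), 'ee_pos': array([0.21705383, 0.50515506, 0.24957193]), 'tcp_rot': array([ -88.4970079 ,   89.92413904, -111.74766203]), 'wrist_force': array([ 0.54275671, -0.6770155 ,  0.48770211]), 'torque': array([-0.01528573, -0.031487  ,  0.00457121]), 'opening': 0.0852712245514834}
scene 354.1423114546665 254.1772259608759 182.89221838127654 [ 0.0939 -0.1898  1.3498] [[-0.1196  0.9928 -0.0084]
 [ 0.5275  0.0563 -0.8477]
 [-0.8411 -0.1058 -0.5304]] None
bracket [([274.1, 208.4], 0.94), ([323.2, 176.0], 0.88)] [([296.0, 138.0, 44.0, 51.0], 0.88), ([238.0, 164.0, 56.0, 60.0], 0.56)]
upper_mouth [([269.1, 173.1], 0.6), ([326.2, 143.9], 0.6)] [([235.0, 165.0, 62.0, 56.0], 0.78), ([295.0, 138.0, 48.0, 51.0], 0.68)]
lower_exit [([3
[... 1605 characters left out ...]
 209.7], 0.44)] [([344.0, 233.0, 13.0, 7.0], 0.54), ([340.0, 196.0, 15.0, 14.0], 0.41)]
pin_tip [([319.9, 239.1], 0.66), ([343.4, 241.8], 0.51)] [([321.0, 232.0, 9.0, 7.0], 0.47)]
short_pin [([311.6, 129.7], 0.73), ([371.7, 197.8], 0.63)] []
wrist 305.7896652397306 258.1972346895378 191.1109610176333 None None [[ 0.0006 -0.2891  0.9573 -0.1243]
 [ 1.     -0.0001 -0.0006  0.0001]
 [ 0.0003  0.9573  0.2891 -0.074 ]
 [ 0.      0.      0.      1.    ]]
bracket [([62.7, 320.9], 0.7)] [([2.0, 285.0, 84.0, 35.0], 0.79)]
upper_mouth [] [([5.0, 287.0, 83.0, 34.0], 0.93)]
lower_exit [] [([0.0, 287.0, 83.0, 32.0], 0.62)]
can [] []
straw_tip [] []
block [] []
pin [] []
pin_tip [] []
short_pin [] []
2.85
```

View pictures.

Run:
```python
import cv2
a=cv2.imread('pics/scene0.png');b=cv2.imread('pics/top0.png')
cv2.imwrite('pics/s_a.png',cv2.resize(a[110:310,100:440],None,fx=2.3,fy=2.3,interpolation=cv2.INTER_CUBIC))
cv2.imwrite('pics/t_a.png',cv2.resize(b[100:320,60:420],None,fx=2.2,fy=2.2,interpolation=cv2.INTER_CUBIC))
```

```text
(no output)
```

View pics/s_a.png

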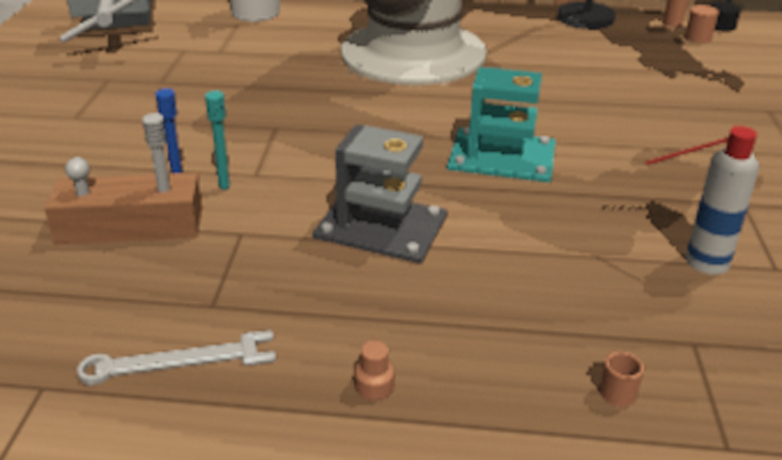

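View pics/t_a.png

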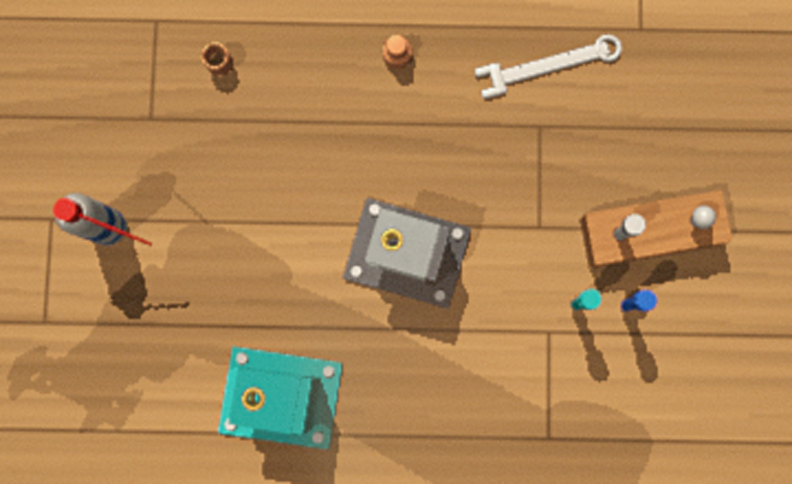

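Top picture: grey bracket with its brass ring near (238,209), turquoise twin at (175,281). Block near (358,207): cylinder‑head silver pin (347,202), ball‑head short pin (380,198). Standing behind are look‑alikes, turquoise (327,236) and blue (351,236). Can cap at (90,196), straw pointing right/down to (128,211). So the pin is the silver ribbed one in the block, and the grey bracket is the target. I'll check that in a crop when measuring.

```bash
cat >> h.py <<'E'
np.set_printoptions(precision=4,suppress=True)
E
python3 - <<'E'
from h import *
o=bot.get_obs()
t=bot.camera('top');s=bot.camera('scene')
save(t,'t1.png');save(s,'s1.png')
import pickle;pickle.dump((t,s),open('ts.pkl','wb'))
# mouth
print('mouth top',atz(t,(238.2,209),.113),'net',atz(t,(241.2,208.4),.113),'scene net',atz(s,(269.1,173.1),.113), 'scene eye', atz(s,(396/2.3+100,145/2.3+110),.113))
print('can cap top',atz(t,(90,196),.16),'scene cap',atz(s,(741/2.3+100,133/2.3+110),.16))
print('can base scene',atz(s,(408,221.6),0),atz(t,(108.5,201.6),0))
print('straw tip',atz(t,(128.4,211),.101),atz(s,(384.7,182.4),.101),'eye',atz(t,(151/2.2+60,243/2.2+100),.101),atz(s,(647/2.3+100,162/2.3+110),.101))
print('pin head top',atz(t,(634/2.2+60,224/2.2+100),.14), atz(s,(154/2.3+100,119/2.3+110),.14))
print('ball',atz(t,(704/2.2+60,216/2.2+100),.08))
for n,p,(c0,c1,r0,r1) in [('t',t,(205,285,180,250)),('s',s,(225,305,155,235))]:
    cv2.imwrite(f'pics/br_{n}.png',cv2.resize(cv2.cvtColor(p['frame'][r0:r1,c0:c1],cv2.COLOR_RGB2BGR),None,fx=6,fy=6,interpolation=cv2.INTER_CUBIC))
a=[cv2.resize(cv2.cvtColor(t['frame'][170:240,70:150],cv2.COLOR_RGB2BGR),None,fx=5,fy=5,interpolation=cv2.INTER_CUBIC),cv2.resize(cv2.cvtColor(t['frame'][180:250,315:395],cv2.COLOR_RGB2BGR),None,fx=5,fy=5,interpolation=cv2.INTER_CUBIC)]
cv2.imwrite('pics/canblk.png',np.hstack(a))
E
```

```text
mouth top [0.4936 0.0046 0.113 ] net [ 0.4952 -0.0025  0.113 ] scene net [0.4954 0.0031 0.113 ] scene eye [0.4943 0.0106 0.113 ]
can cap top [0.5124 0.3442 0.16  ] scene cap [0.5157 0.3484 0.16  ]
can base scene [0.5058 0.3543 0.    ] [0.5187 0.3481 0.    ]
straw tip [0.4851 0.2691 0.101 ] [0.4898 0.2824 0.101 ] eye [0.4865 0.2687 0.101 ] [0.4814 0.276  0.101 ]
pin head top [ 0.5124 -0.2532  0.14  ] [ 0.5127 -0.2476  0.14  ]
ball [ 0.5303 -0.3432  0.08  ]
```

View pics/br_t.png

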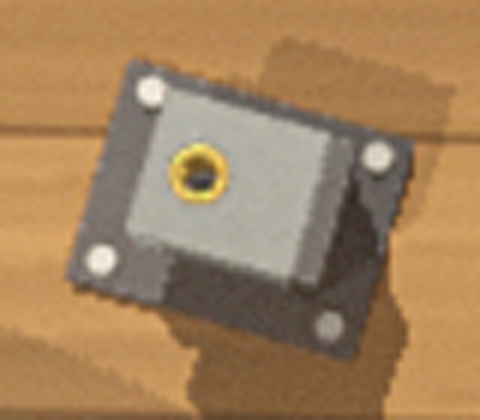

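View pics/canblk.png

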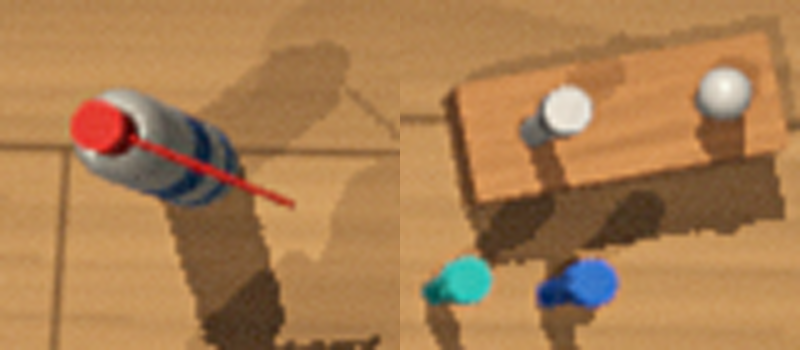

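View pics/br_s.png

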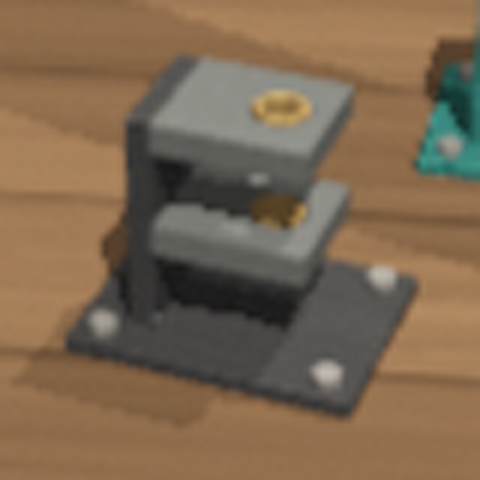

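Run:
```python
from h import *
import pickle
t,s=pickle.load(open('ts.pkl','rb'))
o=bot.get_obs();W=Rn.from_euler('xyz',o['tcp_rot'],degrees=True).as_matrix()
print(W,o['time'])
cap=tri([ray(t,(90,195.4)),ray(s,(741/2.3+100,133/2.3+110))]);print('cap',cap)
tip=tri([ray(t,(128.6,211.2)),ray(s,(647/2.3+100,162/2.3+110))]);print('tip',tip)
# mouth from both
print('mouth',tri([ray(t,(199/6+205,172/6+180)),ray(s,(282/6+225,107/6+155))]))
print('pin',tri([ray(t,((567-400)/5+315,109/5+180)),ray(s,(154/2.3+100,119/2.3+110))]))
print('turq',tri([ray(t,((466-400)/5+315,280/5+180)),ray(s,(216/2.3+100,97/2.3+110))]))
print('blue',tri([ray(t,((588-400)/5+315,282/5+180)),ray(s,(167/2.3+100,94/2.3+110))]))
print('ball',atz(t,((723-400)/5+315,92/5+180),.085))
for c in [(125,60),(412,140),(352,357),(70,285)]: print('base corner',atz(t,(c[0]/6+205,c[1]/6+180),.008))
for c in [(151,91),(377,157),(330,325),(101,260)]: print('screw',atz(t,(c[0]/6+205,c[1]/6+180),.012))
```

```text
[[ 0.      0.3947  0.9188]
 [-0.      0.9188 -0.3947]
 [-1.     -0.      0.    ]] 2.95
cap (array([0.5144, 0.3468, 0.1588]), [np.float64(0.0020879411686882095), np.float64(0.002087941168688277)])
tip (array([0.485 , 0.2716, 0.1025]), [np.float64(0.003316858322949156), np.float64(0.003316858322949313)])
mouth (array([0.4941, 0.0074, 0.1133]), [np.float64(0.002723843788304856), np.float64(0.0027238437883048278)])
pin (array([ 0.5116, -0.251 ,  0.1395]), [np.float64(0.0028272347624433325), np.float64(0.0028272347624432132)])
turq (array([ 0.4318, -0.2055,  0.1276]), [np.float64(0.00264270015184795), np.float64(0.0026427001518478945)])
blue (array([ 0.4319, -0.2631,  0.1285]), [np.float64(0.0020091261554609254), np.float64(0.002009126155461)])
ball [ 0.529 -0.341  0.085]
base corner [0.5539 0.0414 0.008 ]
base corner [ 0.5211 -0.0841  0.008 ]
base corner [ 0.4268 -0.0595  0.008 ]
base corner [0.4555 0.0625 0.008 ]
screw [0.5399 0.0295 0.012 ]
screw [ 0.513  -0.0689  0.012 ]
screw [ 0.4401 -0.0497  0.012 ]
screw [0.4662 0.0492 0.012 ]
```

```bash
python3 -m handwheel '[[9,0,0,0,-0.003,0.03,-1],[19,0,0,0,-0.006,0.07,-1],[29,0,0,0,-0.009,0.11,-1],[39,0,0,0,-0.012,0.15,-1],[49,0,0,0,-0.015,0.19,-1],[59,0,0,0,-0.019,0.23,-1],[69,0,0,0,-0.023,0.27,-1],[79,0,0,0,-0.027,0.31,-1],[87.75,0,0,0,-0.0289,0.3356,-1],[87.75,0,0,0,-0.0289,0.3356,-1],[87.75,0,0,0,-0.0289,0.3356,-1]]' 40
python3 - <<'E'
from h import *
o=bot.get_obs();p=bot.camera('wrist');save(p,'w1.png')
W=Rn.from_euler('xyz',o['tcp_rot'],degrees=True).as_matrix();print(o['q'],o['ee_pos'],W,o['time'])
for n,X in dict(cap=[.5144,.3468,.16],tip=[.485,.2716,.1025],base=[.5144,.3468,0],mouth=[.494,.006,.113]).items(): print(n,proj(p,X,o))
for k in ['straw_tip','can']: print(k,[(np.array(d['centre'])*[512,384],d['conf']) for d in bot.tip_of(k,p)])
E
```

```text
time: 4.32
ee_pos: [0.5136, 0.3465, 0.2502]
tcp_rot: [-70.5, 90.0, 178.6]
wrist_force: [-0.4, 0.8, 0.1]
opening: 0.0854
[ 34.0036  14.9437  21.4504  96.5231   0.0116 144.8675] [0.5136 0.3465 0.2502] [[-0.0004  0.9344 -0.3561]
 [ 0.     -0.3561 -0.9344]
 [-1.     -0.0003  0.0001]] 4.325
cap [259.6223 201.8669]
tip [258.6261 259.8422]
base [259.1299 160.1696]
mouth [344.6743 446.8294]
straw_tip [(array([261.3248, 257.2032]), 0.88)]
can [(array([259.6864, 159.8976]), 0.59)]
```

View pics/w1.png

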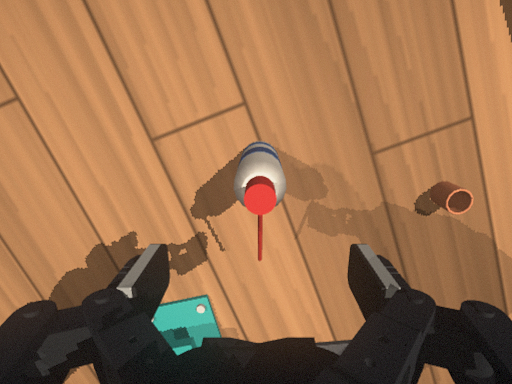

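Cap at (260,198), straw running straight down the image to (260,259). The projections agree within about 3 px, and yaw is aligned. Descending and gripping.

```bash
python3 -m handwheel '[[0,0,0,0.02,0,-0.001,-1],[0,0,0,0.045,0,-0.001,-1],[0,0,0,0.07,0,-0.001,-1],[0,0,0,0.095,0,-0.001,-1],[0,0,0,0.115,0,-0.001,-1],[0,0,0,0.13,0,-0.001,-1],[0,0,0,0.138,0,-0.001,-1],[0,0,0,0.138,0,-0.001,-1],[0,0,0,0.138,0,-0.001,-0.3],[0,0,0,0.138,0,-0.001,0.3],[0,0,0,0.138,0,-0.001,1],[0,0,0,0.138,0,-0.001,1],[0,0,0,0.138,0,-0.001,1],[0,0,0,0.138,0,-0.001,1]]' 40
python3 - <<'E'
from h import *
o=bot.get_obs();p=bot.camera('wrist');save(p,'w2.png');print(o['opening'],o['time'],o['ee_pos'])
E
```

```text
time: 6.22
ee_pos: [0.5148, 0.3474, 0.1131]
tcp_rot: [143.5, 89.9, 32.5]
wrist_force: [0.2, -0.7, 5.1]
opening: 0.0439
0.043897736402354046 6.225 [0.5148 0.3474 0.1131]
```

View pics/w2.png

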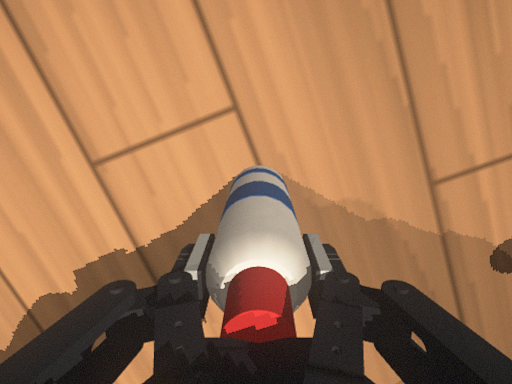

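```bash
python3 -m handwheel '[[0,0,0,-0.01,0,0,1],[0,0,0,-0.03,0,0,1],[0,0,0,-0.045,0.01,0.02,1],[0,0,0,-0.055,0.03,0.05,1],[0,0,0,-0.055,0.05,0.085,1],[0,0,0,-0.055,0.07,0.12,1],[0,0,0,-0.055,0.085,0.15,1],[0,0,0,-0.05,0.097,0.175,1],[0,0,0,-0.045,0.1027,0.19,1],[0,0,0,-0.045,0.1027,0.19,1],[0,0,0,-0.045,0.1027,0.19,1]]' 40
python3 - <<'E'
from h import *
import pickle
o=bot.get_obs();t=bot.camera('top');s=bot.camera('scene');pickle.dump((t,s),open('ts2.pkl','wb'));print(o['opening'],o['time'],o['ee_pos'])
a=cv2.resize(cv2.cvtColor(t['frame'][160:260,160:260],cv2.COLOR_RGB2BGR),None,fx=4,fy=4,interpolation=cv2.INTER_CUBIC)
b=cv2.resize(cv2.cvtColor(s['frame'][110:210,240:340],cv2.COLOR_RGB2BGR),None,fx=4,fy=4,interpolation=cv2.INTER_CUBIC)
cv2.imwrite('pics/sp1.png',np.hstack([a,b]))
E
```

```text
time: 7.65
ee_pos: [0.5421, 0.1334, 0.1574]
tcp_rot: [-149.7, 90.0, 99.3]
wrist_force: [-0.4, 0.9, -1.6]
opening: 0.044
0.04401200676247413 7.65 [0.5421 0.1334 0.1574]
```

View pics/sp1.png

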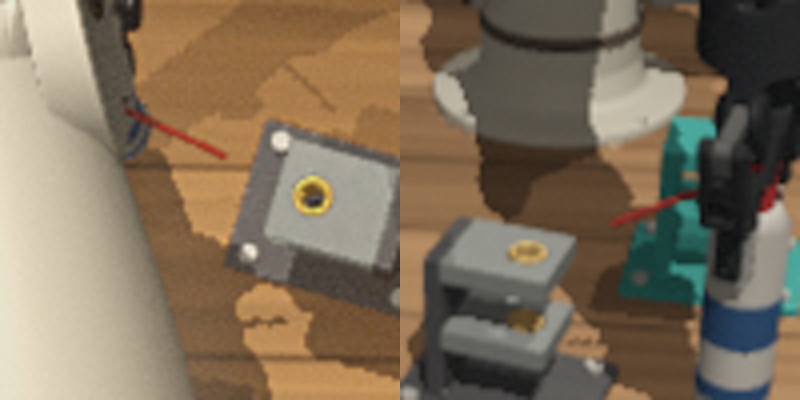

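Run:
```python
from h import *
import pickle
t,s=pickle.load(open('ts2.pkl','rb'));o=bot.get_obs()
W=Rn.from_euler('xyz',o['tcp_rot'],degrees=True).as_matrix()
tip=tri([ray(t,(216.2,199)),ray(s,(293,166))]);m=tri([ray(t,(238,208.8)),ray(s,(272,173))])
print(tip,m)
d=m[0]-tip[0];print('d world',d,'tool',W.T@d,W.T@d-np.array([.02,0,.0287]))
# expected from tcp: base=z-.113
exp=o['ee_pos']+W@np.array([.113-.101,0,.082]);print('tip exp',exp, 'mouth top',atz(t,(238,208.8),.113),atz(t,(216.2,199),exp[2]))
# top ray of tip assuming z exp 
d=atz(t,(238,208.8),.113)-atz(t,(216.2,199),exp[2]);print(W.T@d)
# straw direction in top picture
print(W.T@(atz(t,(216.2,199),exp[2])-atz(t,(160+126/4,160+110/4),exp[2]+.072*0)))
```

```text
(array([0.5125, 0.0579, 0.1457]), [np.float64(0.0026455356511673315), np.float64(0.002645535651167322)]) (array([0.4939, 0.0076, 0.1127]), [np.float64(0.0025147986175682864), np.float64(0.0025147986175682855)])
d world [-0.0186 -0.0503 -0.0331] tool [0.033  0.0006 0.0537] [0.013  0.0006 0.025 ]
tip exp [0.5129 0.0572 0.1454] mouth top [0.4941 0.0051 0.113 ] [0.5126 0.0553 0.1454]
[0.0324 0.0006 0.0535]
[-0.     -0.0034  0.0639]
```

```bash
python3 -m handwheel '[[0,0,0,0.004,0,0.008,1],[0,0,0,0.008,0.0003,0.016,1],[0,0,0,0.0115,0.0006,0.022,1],[0,0,0,0.0125,0.0006,0.0245,1],[0,0,0,0.0125,0.0006,0.0245,1],[0,0,0,0.0125,0.0006,0.0245,1]]' 40
python3 - <<'E'
from h import *
import pickle
o=bot.get_obs();t=bot.camera('top');s=bot.camera('scene');pickle.dump((t,s,o),open('ts3.pkl','wb'));print(o['opening'],o['time'],o['ee_pos'])
a=cv2.resize(cv2.cvtColor(t['frame'][180:230,200:250],cv2.COLOR_RGB2BGR),None,fx=8,fy=8,interpolation=cv2.INTER_CUBIC)
b=cv2.resize(cv2.cvtColor(s['frame'][140:190,255:305],cv2.COLOR_RGB2BGR),None,fx=8,fy=8,interpolation=cv2.INTER_CUBIC)
cv2.imwrite('pics/sp2.png',np.hstack([a,b]))
E
```

```text
time: 8.5
ee_pos: [0.5341, 0.1101, 0.1449]
tcp_rot: [139.8, 90.0, 28.8]
wrist_force: [0.7, -0.1, -2.1]
opening: 0.0438
0.043757770784973886 8.5 [0.5341 0.1101 0.1449]
```

View pics/sp2.png

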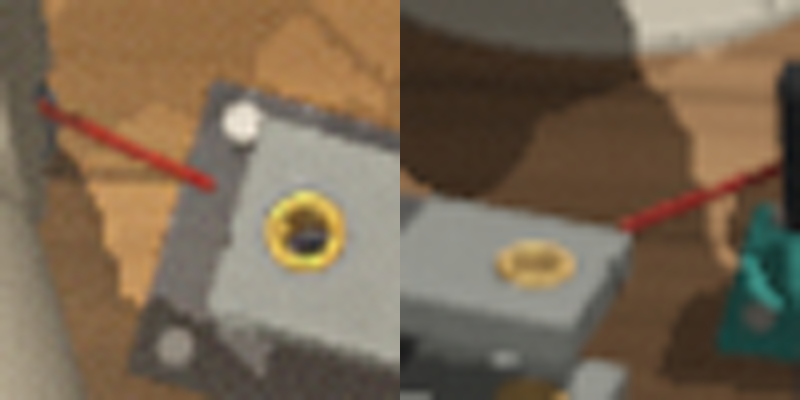

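Run:
```python
from h import *
import pickle
t,s,o=pickle.load(open('ts3.pkl','rb'))
W=Rn.from_euler('xyz',o['tcp_rot'],degrees=True).as_matrix()
tip=tri([ray(t,(226.5,203.4)),ray(s,(282.9,168.4))])[0];m=tri([ray(t,(238.1,208.9)),ray(s,(272,173))])[0]
q=W.T@(m-tip);print(tip,m,'tool',q,'dist',np.linalg.norm(q))
d=np.array([np.sin(np.radians(35)),0,np.cos(np.radians(35))]);print('miss (straw model)',q-d*(q@d))
far=tri([ray(t,(200+40/8,180+105/8)),ray(s,(255+380/8,140+168/8))]) # not same point
exp=o['ee_pos']+W@np.array([.012,0,.082]);q=W.T@(np.array([.4941,.0065,.113])-exp);print(exp,q,q-d*(q@d))
```

```text
[0.5041 0.0343 0.1331] [0.4937 0.0075 0.1125] tool [ 0.0205 -0.0001  0.0287] dist 0.03531677288209554
miss (straw model) [ 0.0003 -0.0001 -0.0002]
[0.5047 0.0335 0.1329] [ 0.0199 -0.0002  0.029 ] [-0.0003 -0.0002  0.0002]
```

```bash
python3 -m handwheel '[[0,0,0,0,0,0,1],[0,0,0,0,0,0,1],[0,0,0,0,0,0,1],[0,0,0,0,0,0,1],[0,0,0,0,0,0,1],[0,0,0,0,0,0,1],[0,0,0,0,0,0,1],[0,0,0,0,0,0,1],[0,0,0,0,0,0,1],[0,0,0,0,0,0,1],[0,0,0,0,0,0,1],[0,0,0,0,0,0,1],[0,0,0,-0.005,0,-0.015,1],[0,0,0,-0.015,-0.015,-0.04,1],[0,0,0,-0.02,-0.035,-0.075,1],[0,0,0,-0.02,-0.055,-0.11,1],[0,0,0,-0.02,-0.075,-0.15,1],[0,0,0,-0.02,-0.09,-0.185,1],[0,0,0,-0.01,-0.1,-0.207,1],[0,0,0,0,-0.1033,-0.2145,1]]' 40
python3 -m handwheel '[[0,0,0,0,0,0,1],[0,0,0,0.012,0,0,1],[0,0,0,0.022,0,0,1],[0,0,0,0.029,0,0,1],[0,0,0,0.0317,0,0,1],[0,0,0,0.0317,0,0,1],[0,0,0,0.0317,0,0,1]]' 40
python3 - <<'E'
from h import *
s=bot.camera('scene')
cv2.imwrite('pics/pl1.png',cv2.resize(cv2.cvtColor(s['frame'][130:260,340:470],cv2.COLOR_RGB2BGR),None,fx=4,fy=4,interpolation=cv2.INTER_CUBIC))
E
```

```text
time: 11.1
ee_pos: [0.5141, 0.3485, 0.1436]
tcp_rot: [-32.5, 90.0, -143.4]
wrist_force: [0.0, -0.5, -2.1]
opening: 0.0439
time: 11.98
ee_pos: [0.5145, 0.3473, 0.1132]
tcp_rot: [137.7, 90.0, 26.7]
wrist_force: [0.8, 0.4, -1.1]
opening: 0.044
```

View pics/pl1.png

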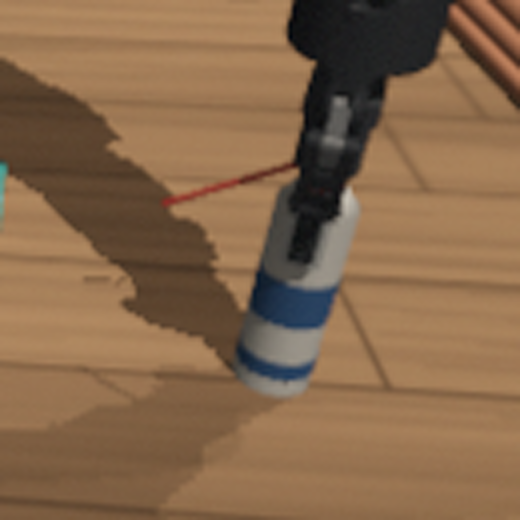

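```bash
python3 -m handwheel '[[0,0,0,0.0005,0,0,1],[0,0,0,0.0005,0,0,1],[0,0,0,0.0005,0,0,-0.3],[0,0,0,0.0005,0,0,-0.6],[0,0,0,0.0005,0,0,-1],[0,0,0,0.0005,0,0,-1],[0,0,0,-0.01,0,0,-1],[0,0,0,-0.03,0,0,-1],[0,0,0,-0.06,0,0,-1],[0,0,0,-0.1,0,0,-1],[0,0,0,-0.137,0,0,-1],[0,0,0,-0.137,0,0,-1]]' 40
python3 - <<'E'
from h import *
o=bot.get_obs();p=bot.camera('wrist');save(p,'w3.png');print(o['q'],o['time'])
for n,X in dict(cap=[.5144,.3468,.16],tip=[.485,.2716,.1025]).items(): print(n,proj(p,X,o))
E
```

```text
time: 13.52
ee_pos: [0.5152, 0.3477, 0.2544]
tcp_rot: [144.9, 89.7, 33.9]
wrist_force: [-0.6, 0.9, -0.6]
opening: 0.0857
[ 34.0199  14.968   21.9391  96.6258  -0.0006 145.0189] 13.525
cap [257.7477 202.8275]
tip [257.2132 260.1689]
```

View pics/w3.png

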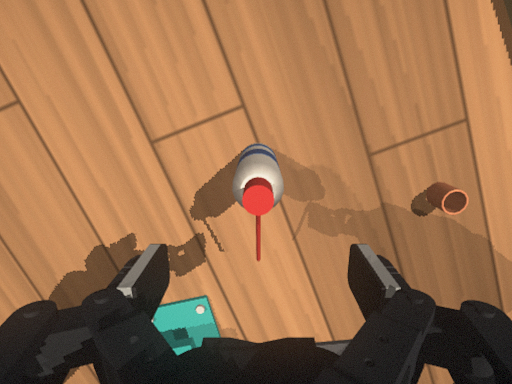

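```bash
python3 -m handwheel '[[0,0,0,0,0.005,0.015,-1],[0,0,0,0,0.015,0.05,-1],[0,0,0,0,0.03,0.095,-1],[0,0,0,0,0.045,0.14,-1],[0,0,0,0,0.06,0.185,-0.6],[0,0,0,0,0.075,0.23,-0.3],[0,0,0,0,0.09,0.27,-0.1],[0,0,0,0,0.1,0.305,-0.1],[0,0,0,0,0.1018,0.326,-0.1],[0,0,0,0,0.1018,0.326,-0.1],[0,0,0,0,0.1018,0.326,-0.1],[0,0,0,0,0.1018,0.326,-0.1]]' 40
python3 - <<'E'
from h import *
import pickle
o=bot.get_obs();p=bot.camera('wrist');save(p,'w4.png');print(o['q'],o['time'])
pickle.dump((p,o),open('w4.pkl','wb'))
print(Rn.from_euler('xyz',o['tcp_rot'],degrees=True).as_matrix())
for n,X in dict(m=[.4941,.0065,.113],lo=[.4941,.0065,.063]).items(): print(n,proj(p,X,o))
E
```

```text
time: 15.08
ee_pos: [0.4926, 0.007, 0.2498]
tcp_rot: [-75.3, 90.0, 173.8]
wrist_force: [0.7, 0.0, -0.1]
opening: 0.0468
[  0.8088  -2.8642   2.0593  94.9506   0.0033 111.7588] 15.075
[[-0.0005  0.9339 -0.3576]
 [ 0.0001 -0.3576 -0.9339]
 [-1.     -0.0005  0.0001]]
m [260.5246 185.3305]
lo [260.2123 172.3036]
```

View pics/w4.png

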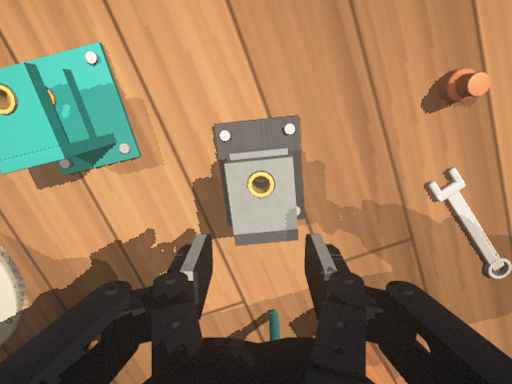

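```bash
python3 -m handwheel '[[0,0,0,0,0.005,0.015,-0.1],[0,0,0,0,0.02,0.045,-0.1],[0,0,0,0,0.04,0.085,-0.1],[0,0,0,0,0.06,0.125,-0.1],[0,0,0,0,0.08,0.165,-0.1],[0,0,0,0,0.095,0.2,-0.1],[0,0,0,0,0.107,0.225,-0.1],[0,0,0,0,0.11,0.2341,-0.1],[0,0,0,0,0.11,0.2341,-0.1],[0,0,0,0,0.11,0.2341,-0.1]]' 40
python3 - <<'E'
from h import *
import pickle
p,o=pickle.load(open('w4.pkl','rb'))
f=p['frame'].astype(int);m=((f[...,0]>150)&(f[...,1]>110)&(f[...,2]<90)).astype(np.uint8);m[:150]=0;m[215:]=0;m[:,:235]=0;m[:,285:]=0
c,_=cv2.findContours(m,cv2.RETR_EXTERNAL,cv2.CHAIN_APPROX_NONE);c=max(c,key=len);e=cv2.fitEllipse(c);print(e)
print('mouth wrist',atz(p,(e[0][0]+.0,e[0][1]),.113,o))
o=bot.get_obs();p=bot.camera('wrist');save(p,'w5.png');print(o['q'],o['time'])
pickle.dump((p,o),open('w5.pkl','wb'))
for n,X in dict(top=[.5116,-.251,.14],sh=[.5116,-.251,.05]).items(): print(n,proj(p,X,o))
E
```

```text
time: 16.38
ee_pos: [0.5114, -0.2508, 0.2503]
tcp_rot: [167.1, 90.0, 56.2]
wrist_force: [0.1, -0.8, 0.2]
opening: 0.047
((257.4289855957031, 189.31846618652344), (4.289803981781006, 13.635918617248535), 123.45549774169922)
mouth wrist [0.4902 0.004  0.113 ]
[-26.1296   7.7145  13.0587  95.3428   0.0105  84.8248] 16.375
top [258.9887 194.6007]
sh [258.8054 169.6895]
```

View pics/w5.png

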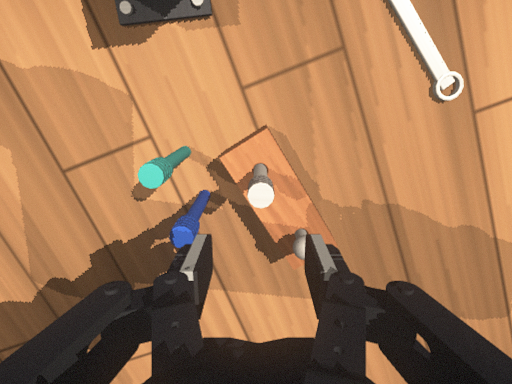

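Silver cylinder‑head pin at (261,194) in the block. Ball‑head short pin is at (303,242), turquoise at (152,175), blue at (184,232). The target pin is confirmed and centred within about 1.5 mm.

```bash
python3 -m handwheel '[[0,0,0,0.02,0.0013,0,-0.1],[0,0,0,0.045,0.0013,0,-0.1],[0,0,0,0.07,0.0013,0,-0.1],[0,0,0,0.095,0.0013,0,-0.1],[0,0,0,0.114,0.0013,0,-0.1],[0,0,0,0.124,0.0013,0,-0.1],[0,0,0,0.124,0.0013,0,-0.1],[0,0,0,0.124,0.0013,0,0.2],[0,0,0,0.124,0.0013,0,0.4],[0,0,0,0.124,0.0013,0,0.7],[0,0,0,0.124,0.0013,0,1],[0,0,0,0.124,0.0013,0,1],[0,0,0,0.124,0.0013,0,1],[0,0,0,0.124,0.0013,0,1]]' 60
python3 - <<'E'
from h import *
import pickle
o=bot.get_obs();print(o['torque'],o['wrist_force'],o['ee_pos'],o['time']);p=bot.camera('wrist');save(p,'w6.png')
p,o=pickle.load(open('w4.pkl','rb'))
c=cv2.cvtColor(p['frame'][164:204,241:281],cv2.COLOR_RGB2BGR);cv2.imwrite('pics/ring.png',cv2.resize(c,None,fx=10,fy=10,interpolation=cv2.INTER_CUBIC))
E
```

```text
time: 18.18
ee_pos: [0.5129, -0.2522, 0.127]
tcp_rot: [84.4, 89.9, -26.6]
wrist_force: [-0.3, -0.1, 5.8]
opening: 0.0208
[ 0.0318  0.131  -0.0264] [-0.3021 -0.1225  5.7567] [ 0.5129 -0.2522  0.127 ] 18.175
```

View pics/w6.png

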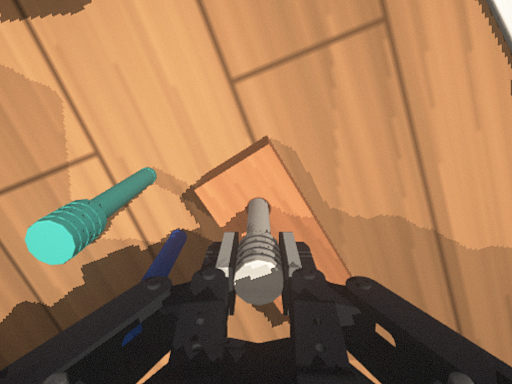

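View pics/ring.png

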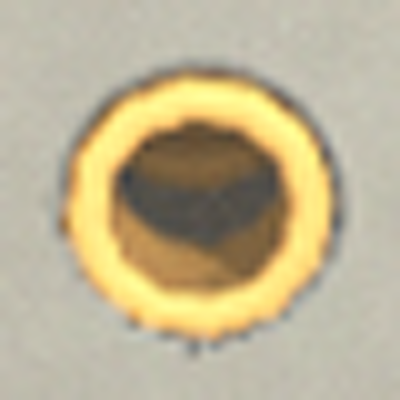

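Run:
```python
from h import *
import pickle
p,o=pickle.load(open('w4.pkl','rb'));W=Rn.from_euler('xyz',o['tcp_rot'],degrees=True).as_matrix()
m=atz(p,(260.5,183.7),.113,o);print('mouth wrist',m,'in tool',W.T@(m-o['ee_pos']))
p,o=pickle.load(open('w5.pkl','rb'))
c=cv2.cvtColor(p['frame'][170:214,239:283],cv2.COLOR_RGB2BGR);cv2.imwrite('pics/pinc.png',cv2.resize(c,None,fx=10,fy=10,interpolation=cv2.INTER_CUBIC))
h=atz(p,(260.5,193.5),.14,o);print('pin head wrist',h)
```

```text
mouth wrist [0.4946 0.0079 0.113 ] in tool [ 0.1368  0.0017 -0.0016]
pin head wrist [ 0.5131 -0.2506  0.14  ]
```

View pics/pinc.png

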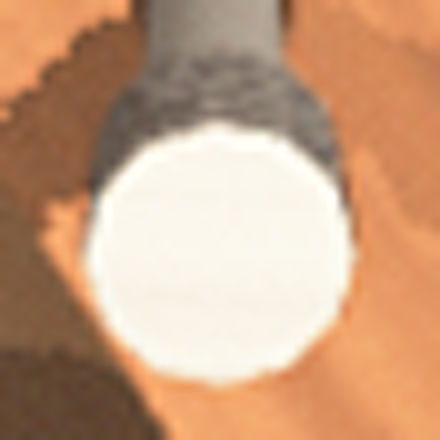

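```bash
python3 -m handwheel '[[0,0,0,-0.006,0,0,1],[0,0,0,-0.018,0,0,1],[0,0,0,-0.032,0,0,1],[0,0,0,-0.048,0,0,1],[0,0,0,-0.07,0,0,1],[0,0,0,-0.095,0,0,1],[0,0,0,-0.117,0,0,1],[0,0,0,-0.13,0,0,1],[0,0,0,-0.135,-0.01,-0.02,1],[0,0,0,-0.135,-0.025,-0.055,1],[0,0,0,-0.135,-0.043,-0.095,1],[0,0,0,-0.135,-0.063,-0.135,1],[0,0,0,-0.135,-0.082,-0.175,1],[0,0,0,-0.135,-0.097,-0.208,1],[0,0,0,-0.135,-0.107,-0.228,1],[0,0,0,-0.135,-0.1101,-0.236,1],[0,0,0,-0.135,-0.1101,-0.236,1],[0,0,0,-0.135,-0.1101,-0.236,1],[0,0,0,-0.135,-0.1101,-0.236,1]]' 60
python3 - <<'E'
from h import *
import pickle
o=bot.get_obs();print(o['torque'],o['ee_pos'],o['opening'],o['time']);p=bot.camera('wrist');save(p,'w7.png')
t=bot.camera('top');s=bot.camera('scene');pickle.dump((p,t,s,o),open('i1.pkl','wb'))
a=cv2.resize(cv2.cvtColor(t['frame'][170:240,205:275],cv2.COLOR_RGB2BGR),None,fx=5.7,fy=5.7,interpolation=cv2.INTER_CUBIC)
b=cv2.resize(cv2.cvtColor(s['frame'][110:210,220:320],cv2.COLOR_RGB2BGR),(a.shape[1],a.shape[0]),interpolation=cv2.INTER_CUBIC)
cv2.imwrite('pics/i1.png',np.hstack([a,b]))
E
```

```text
time: 20.6
ee_pos: [0.4945, 0.0071, 0.261]
tcp_rot: [-41.4, 90.0, -152.5]
wrist_force: [-0.0, -0.6, -0.7]
opening: 0.02
[-0.0059 -0.0078  0.0258] [0.4945 0.0071 0.261 ] 0.0199774476929907 20.6
```

View pics/w7.png

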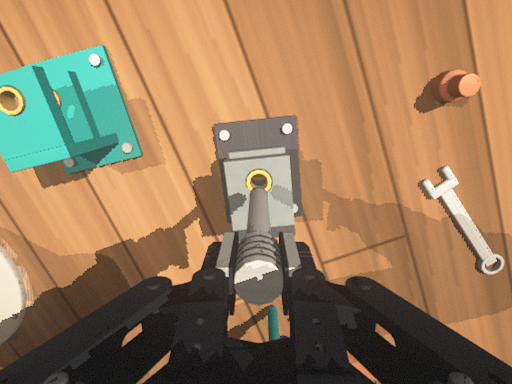

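View pics/i1.png

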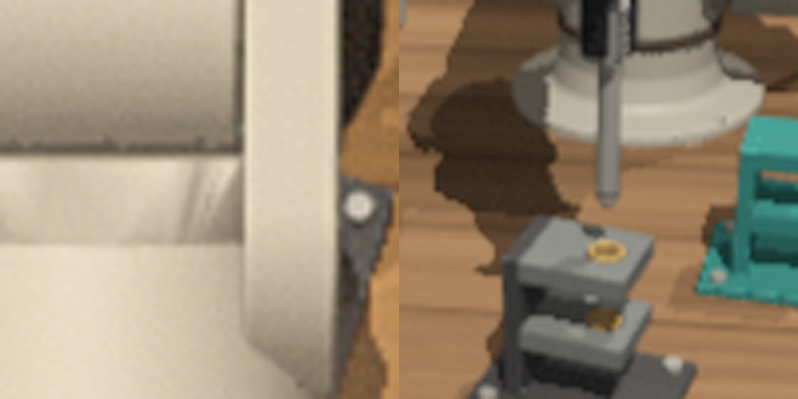

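Run:
```python
from h import *
import pickle
p,t,s,o=pickle.load(open('i1.pkl','rb'));W=Rn.from_euler('xyz',o['tcp_rot'],degrees=True).as_matrix()
for d in [0,.017,.08,.117]: print(d,proj(p,o['ee_pos']+W@np.array([d,0,0]),o), proj(s,o['ee_pos']+W@np.array([d,0,0])))
print('m',proj(p,[.4946,.0077,.113],o),proj(s,[.4946,.0077,.113]))
c=cv2.cvtColor(p['frame'][160:310,205:315],cv2.COLOR_RGB2BGR);cv2.imwrite('pics/w7c.png',cv2.resize(c,None,fx=5,fy=5,interpolation=cv2.INTER_CUBIC)[:600])
c=cv2.cvtColor(s['frame'][110:190,235:315],cv2.COLOR_RGB2BGR);cv2.imwrite('pics/s7c.png',cv2.resize(c,None,fx=7,fy=7,interpolation=cv2.INTER_CUBIC))
```

```text
0 [258.9512 266.5594] [271.827  116.1028]
0.017 [258.8831 249.1065] [271.6917 123.2013]
0.08 [258.7196 207.2524] [271.216 148.174]
0.117 [258.66   191.9929] [270.954  161.9323]
m [258.5414 181.4495] [271.0014 173.041 ]
```

View pics/w7c.png

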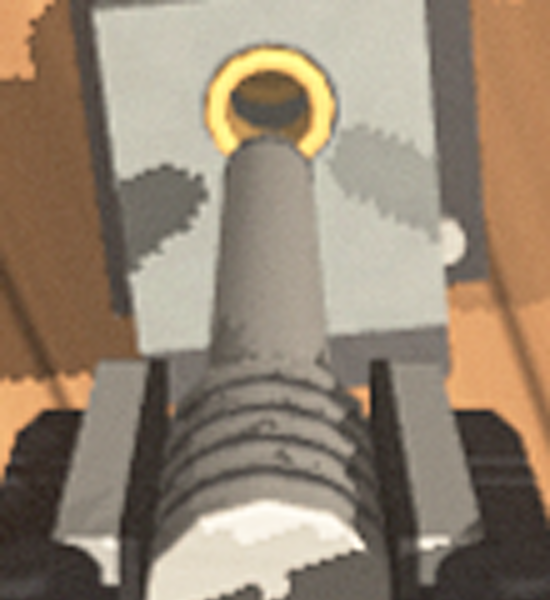

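View pics/s7c.png

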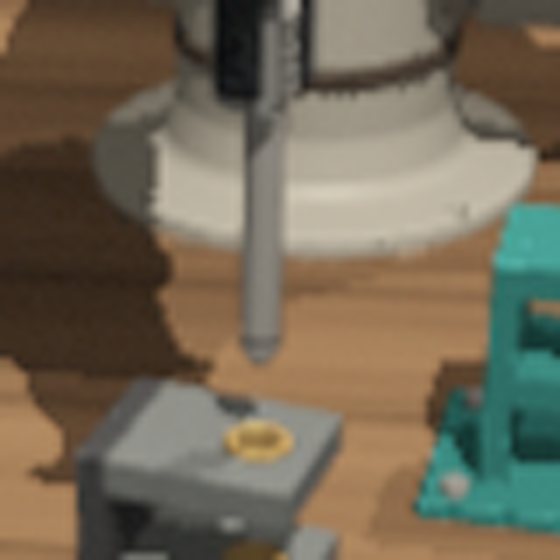

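Run:
```python
from h import *
import pickle
p,t,s,o=pickle.load(open('i1.pkl','rb'));W=Rn.from_euler('xyz',o['tcp_rot'],degrees=True).as_matrix()
im=cv2.resize(cv2.cvtColor(p['frame'][160:310,205:315],cv2.COLOR_RGB2BGR),None,fx=5,fy=5,interpolation=cv2.INTER_CUBIC)
T=lambda q:tuple(np.int32((proj(p,o['ee_pos']+W@np.array(q),o)-[205,160]+.5)*5))
a=np.linspace(0,2*np.pi,40)
for d,r in [(.087,.007),(.111,.007),(.117,.004),(.017,.011),(-.013,.011)]:
    cv2.polylines(im,[np.array([T((d,r*np.cos(x),r*np.sin(x))) for x in a])],True,(0,0,255),1)
cv2.imwrite('pics/ov.png',im[:600])
```

```text
(no output)
```

View pics/ov.png

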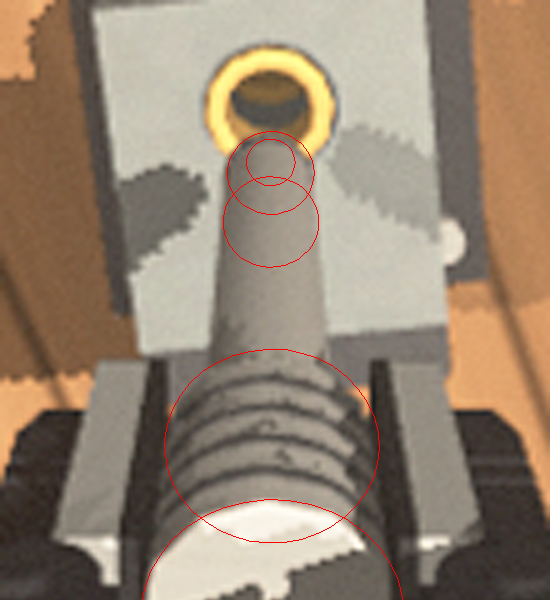

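```bash
python3 -m handwheel '[[0,0,0,0.01,0,-0.001,1],[0,0,0,0.02,0,-0.001,1],[0,0,0,0.027,0,-0.001,1],[0,0,0,0.031,0,-0.001,1],[0,0,0,0.034,0,-0.001,1],[0,0,0,0.037,0,-0.001,1],[0,0,0,0.04,0,-0.001,1],[0,0,0,0.04,0,-0.001,1]]' 60
python3 - <<'E'
from h import *
o=bot.get_obs();print(o['torque'],o['wrist_force'],o['ee_pos'],o['opening'],o['time'])
s=bot.camera('scene');p=bot.camera('wrist')
a=cv2.resize(cv2.cvtColor(s['frame'][120:200,235:315],cv2.COLOR_RGB2BGR),(400,400),interpolation=cv2.INTER_CUBIC)
b=cv2.resize(cv2.cvtColor(p['frame'][160:240,220:300],cv2.COLOR_RGB2BGR),(400,400),interpolation=cv2.INTER_CUBIC)
cv2.imwrite('pics/i2.png',np.hstack([a,b]))
E
```

```text
time: 21.75
ee_pos: [0.4947, 0.0086, 0.2209]
tcp_rot: [-39.6, 90.0, -150.6]
wrist_force: [-1.0, -0.4, -1.5]
opening: 0.0202
[-0.177   0.0407 -0.0504] [-1.0141 -0.3617 -1.4571] [0.4947 0.0086 0.2209] 0.020179964987501398 21.75
```

View pics/i2.png

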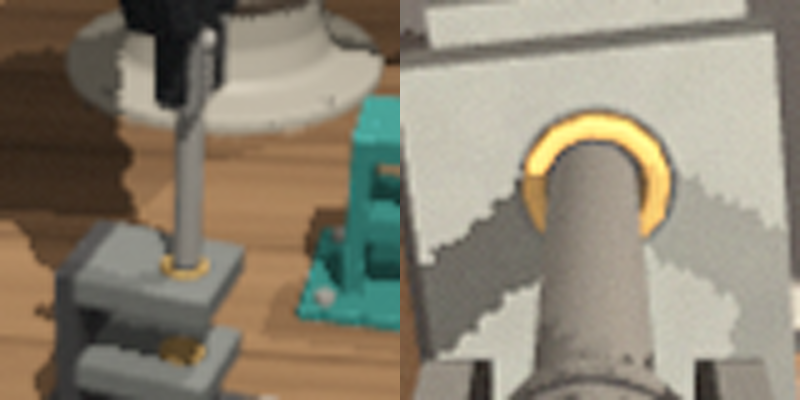

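```bash
python3 -m handwheel '[[0,0,0,0,0.0003,0.0008,1],[0,0,0,0.005,0.0003,0.0008,1],[0,0,0,0.01,0.0003,0.0008,1],[0,0,0,0.016,0.0003,0.0008,1],[0,0,0,0.022,0.0003,0.0008,1],[0,0,0,0.028,0.0003,0.0008,1],[0,0,0,0.034,0.0003,0.0008,1],[0,0,0,0.034,0.0003,0.0008,1]]' 60
python3 - <<'E'
from h import *
o=bot.get_obs();W=Rn.from_euler('xyz',o['tcp_rot'],degrees=True).as_matrix();print('tool torque',W.T@o['torque'],'tool force',W.T@o['wrist_force'],o['ee_pos'],o['opening'],o['time'])
s=bot.camera('scene');p=bot.camera('wrist')
a=cv2.resize(cv2.cvtColor(s['frame'][120:200,235:315],cv2.COLOR_RGB2BGR),(400,400),interpolation=cv2.INTER_CUBIC)
b=cv2.resize(cv2.cvtColor(p['frame'][160:240,220:300],cv2.COLOR_RGB2BGR),(400,400),interpolation=cv2.INTER_CUBIC)
cv2.imwrite('pics/i3.png',np.hstack([a,b]))
E
```

```text
time: 22.85
ee_pos: [0.4945, 0.0078, 0.1865]
tcp_rot: [-67.9, 90.0, -178.9]
wrist_force: [0.7, -0.2, -0.4]
opening: 0.0203
tool torque [-0.0077  0.0292  0.0077] tool force [ 0.3849  0.687  -0.0401] [0.4945 0.0078 0.1865] 0.020314965173374295 22.85
```

View pics/i3.png

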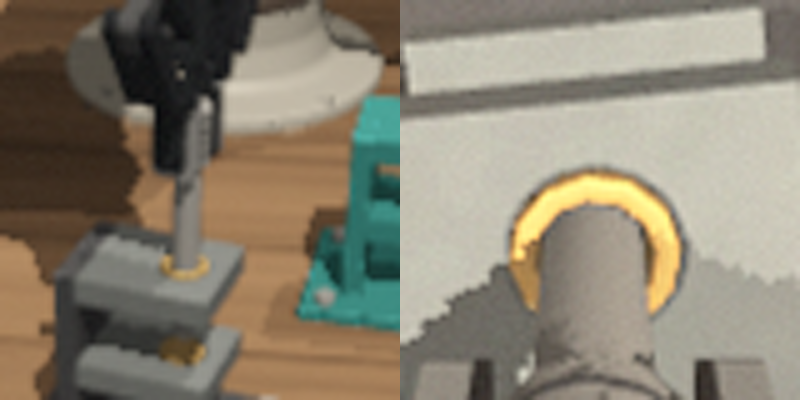

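```bash
python3 -m handwheel '[[0,0,0,0.004,0,0,1],[0,0,0,0.007,0,0,1],[0,0,0,0.01,0,0,1],[0,0,0,0.013,0,0,1],[0,0,0,0.016,0,0,1],[0,0,0,0.016,0,0,1]]' 60
python3 - <<'E'
from h import *
o=bot.get_obs();W=Rn.from_euler('xyz',o['tcp_rot'],degrees=True).as_matrix();print('tool torque',W.T@o['torque'],'tool force',W.T@o['wrist_force'],o['ee_pos'],o['opening'],o['time'])
E
```

```text
time: 23.7
ee_pos: [0.4946, 0.0078, 0.1708]
tcp_rot: [-67.4, 90.0, -178.4]
wrist_force: [-0.0, 0.5, -2.1]
opening: 0.0202
tool torque [-0.02    0.0075  0.0102] tool force [ 2.086  -0.2007 -0.423 ] [0.4946 0.0078 0.1708] 0.020232302030038764 23.7
```

```bash
python3 -m handwheel '[[0,0,0,0.004,0,0,1],[0,0,0,0.008,0,0,1],[0,0,0,0.012,0,0,1],[0,0,0,0.016,0,0,1],[0,0,0,0.02,0,0,1],[0,0,0,0.024,0,0,1],[0,0,0,0.026,0,0,1],[0,0,0,0.026,0,0,1],[0,0,0,0.026,0,0,1],[0,0,0,0.026,0,0,1]]' 60
python3 - <<'E'
from h import *
o=bot.get_obs();W=Rn.from_euler('xyz',o['tcp_rot'],degrees=True).as_matrix();print('tool torque',W.T@o['torque'],'tool force',W.T@o['wrist_force'],o['ee_pos'],o['opening'],o['time'],o['qd'])
s=bot.camera('scene');p=bot.camera('wrist');save(s,'s_end.png')
print([(np.array(d['centre'])*[512,384],d['conf']) for d in bot.tip_of('can',s)])
a=cv2.resize(cv2.cvtColor(s['frame'][130:230,225:325],cv2.COLOR_RGB2BGR),(400,400),interpolation=cv2.INTER_CUBIC)
b=cv2.resize(cv2.cvtColor(s['frame'][150:250,350:450],cv2.COLOR_RGB2BGR),(400,400),interpolation=cv2.INTER_CUBIC)
cv2.imwrite('pics/i4.png',np.hstack([a,b]));save(p,'w_end.png')
print('pred tip',proj(s,[.4946,.0078,.028]),proj(s,[.4946,.0078,.045]),'crop',(proj(s,[.4946,.0078,.028])-[225,130])*4,(proj(s,[.4946,.0078,.128])-[225,130])*4)
E
```

```text
time: 24.95
ee_pos: [0.4948, 0.0078, 0.1452]
tcp_rot: [117.8, 90.0, 6.8]
wrist_force: [0.8, -0.1, -2.5]
opening: 0.02
tool torque [-0.0303 -0.0338 -0.0501] tool force [ 2.4782  0.7604 -0.1441] [0.4948 0.0078 0.1452] 0.019987645915902484 24.95 [ 0.0472 -0.0227  0.0691 -0.0361 -0.0468 -0.0284]
[(array([405.6064, 221.7984]), 0.74)]
pred tip [270.4908 201.3203] [270.5966 195.8892] crop [181.963  285.2813] [184.5806 150.9884]
```

View pics/i4.png

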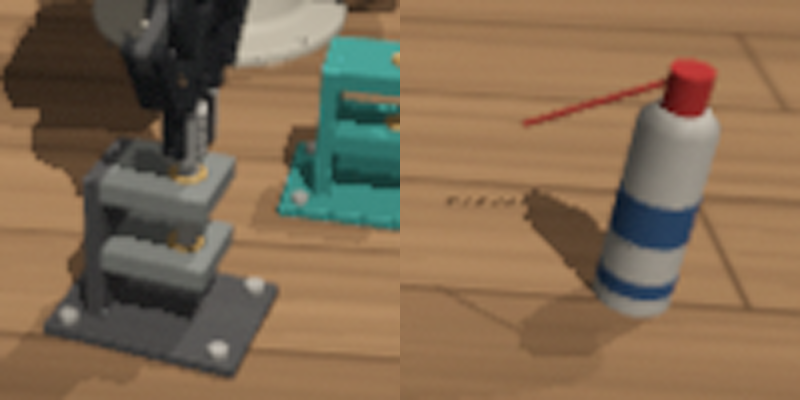

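View pics/w_end.png

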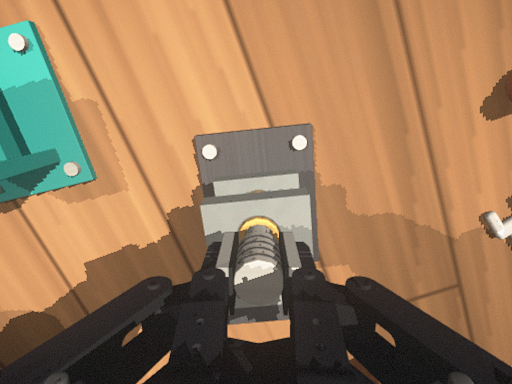

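Run:
```python
import cv2
a=cv2.imread('pics/s_end.png')[155:215,240:300]
cv2.imwrite('pics/z.png',cv2.resize(cv2.convertScaleAbs(a,alpha=1.4,beta=15),None,fx=10,fy=10,interpolation=cv2.INTER_CUBIC))
```

```text
(no output)
```

View pics/z.png

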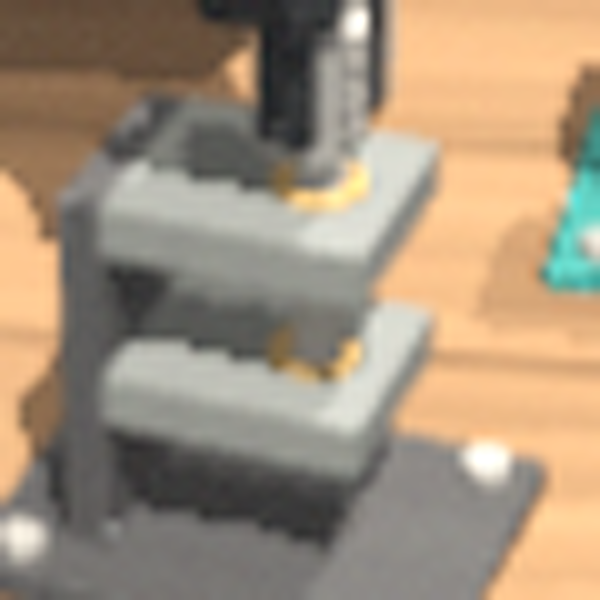

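Run:
```python
import cv2,numpy as np
a=[cv2.resize(cv2.imread(f)[205:310,215:305],None,fx=4,fy=4) for f in('pics/w7.png','pics/w_end.png')]
cv2.imwrite('pics/cmp.png',np.hstack(a))
```

```text
(no output)
```

View pics/cmp.png

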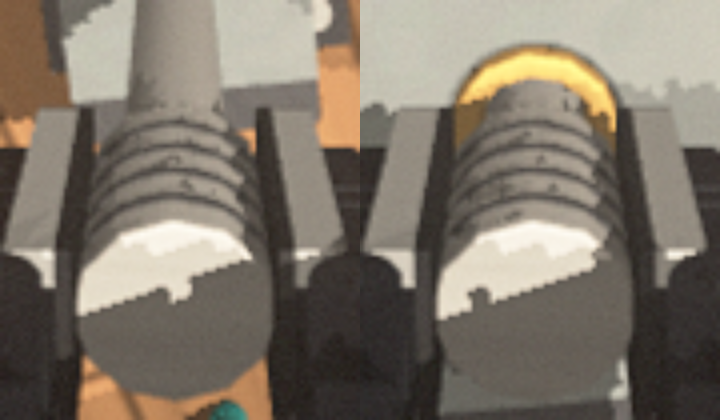

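The pin has not slipped in the grip: the head edge sits at the same pixels in both pictures. The arm is at rest with low forces and the can stands upright, so I'm handing in.

Run:
```python
from h import *
bot.job_done();print(bot.get_obs()['time'])
```

```text
the job is handed in; nothing more can be done
the job is handed in; nothing more can be done
```

The job is handed in at about 25 s of the 72 s allowed, with the hinge pin threaded through both bushings of the grey bracket and still held.

- **Oiling:** I gripped the can across the straw and kept it upright. The straw tip was 35 mm from the upper mouth, and two-camera triangulation put the aim within about 0.5 mm of the mouth centre. I held it there for 1.5 s. The can went back on its original spot, and both the wrist and scene pictures show it standing upright.
- **Pin:** I drew the silver cylinder-headed pin straight up from the block. On entering the upper bushing there was one light side contact of about 1.5 N, which a 0.8 mm shift cleared. It then went through both bushings with no contact showing in the force readings.
- **Last checks:** The arm was at rest, with about 2.5 N at the wrist and the grip unchanged. The wrist pictures before and after threading show the pin had not slipped. The scene picture shows the shank entering the lower ring and the head standing clear of the upper one.
- **Final position:** From the tool height, the tip is at about 28 mm, which is 17 mm below the lower bushing. The head starts at about 128 mm, 15 mm above the upper one.

**Not seen directly:** the tip below the lower arm was hidden from the pictures I took, so that figure comes only from the tool height and the no-slip check. The scene camera disagreed with the top camera by about 4–6 mm in y in single-view estimates. I relied on relative and triangulated measurements instead, and those agreed to about 1 mm.

I did not touch the short pin, the copper fittings, the wrench or the look-alikes.

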